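# Weigh a model carrier on a sprung hand scale

## Robot

A 6-joint arm with a two-finger parallel gripper is mounted at the origin on the work surface. World frame = base frame: x ahead of the robot, y to its left, z up, the work surface at z = 0. Lengths are in mm, angles in rad, forces in N, time in s.
With the tool pointing down it reaches from about 350 to 775 mm from the base axis. Payload 7.3 kg.
Tool frame: the origin (TCP) lies midway between the tips of the shut fingers; the grasp point (between the pads) lies 19 mm behind it (bot.grip_depth is the distance from the TCP to the grasp point, in mm); z points along the fingers, x is the direction in which the jaws open and shut, and the axes are right-handed (so a half turn about z gives the same grasp; the last joint's range is limited). The gripper opens to 92 mm and grips with 3 to 60 N. Pads are 19 mm wide; open, the fingers measure 130 mm over their backs; the gripper's body (75 mm by 190 mm) begins 47 mm behind the grasp point.
Start: joints at [-1.38, 0.342, 1.524, -0, 1.275, -0.146], TCP at [173.519, -495.516, 226.741] pointing down, gripper open.
Joint ranges: [-2.53, 2.53], [-0.77, 2.02], [0.04, 2.7], [-1, 4.14], [0.28, 2.66], [-3.11, 3.11]. Speed limits (rad/s): [2.57, 2.57, 3.14, 3.14, 3.14, 3.14].

## Interface

Orientations are given as [roll, pitch, yaw] about the fixed x, y, z axes, in that order (R = Rz(yaw) Ry(pitch) Rx(roll)).
In Python, from plant import bot gives the robot as it stands. The module is installed in compiled form; this text tells all that it offers.
- The arm moves only by the shell command python3 -m inch 'ROWS'. ROWS is JSON, a list that holds one entry, the list of rows, each a list of 7 numbers: the shift along the tool's x, y, z each as a share of 0.2 m, from -1 to 1, then the turn, a rotation vector about the tool's x, y, z each as a share of 45 degrees, from -1 to 1, then the closure, from -1 (fully open) to 1 (shut), so that 0 is half open. A call has exactly 10 rows; each row is the pose to reach, as a shift and turn from the pose commanded when the call began, along the tool's axes at that moment; what a row does not reach only later rows make up. A row lasts 1/8 s, in which the tool goes at most 62.5 mm and 10.7 degrees, less where a joint would pass 70% of its speed; a pose out of reach is approached as far as the arm can. A call with a number of a shift or a turn outside -1 to 1 is refused whole. A call with a gripper value outside its range is refused whole. The fingers move at their own pace and stop on an object; the grip force is fixed at half the most. Time passes only in rows, so rows that repeat a pose let the fingers close, or fill a call up. It gives the time, the measured TCP pose, the force and the opening at its end, in the units of the state.
- bot.get_obs(): the state, without advancing time (a new reading comes with each control period).
- bot.capture(name): name is "scene" or "top" or "wrist"; returns the picture (384x512x3 uint8, red, green, blue); there is no depth.
- bot.camera_params(name): a dict with "fx", "fy", "cx", "cy" (pixels), "k1" (the pictures are not rectified: a ray, as slopes to the right and down, at radius r is drawn at 1 + k1 r^2 times it, then the intrinsics apply), "R" (3x3) and "t" (3): a world point X has camera coordinates R X + t; the wrist camera has in their place "T_tool_cam" (4x4, takes a point from camera to tool coordinates, whose origin is the TCP and whose axes are the tool frame's). Camera axes: x right, y down, z forward; pixel columns grow to the right and rows downward; lengths in mm; the calibration is good to about 2 mm. A picture is of the moment at which its call begins: read the wrist's pose just before it. camera_params takes no time and is no camera call.
- bot.close_job(): hands the job in, once; it reports no verdict.
The state is a dict: "time": time; "joint_positions": joint angles; "dq": joint speeds; "tau": joint torques, N m; "tool_pos": TCP position; "tcp_rot": TCP orientation; "contact_force": force on the tool from outside, world axes, zero at the start; "moment": the same for the moment, N m; "grip_width": finger opening in mm.
Only numpy, scipy, OpenCV 4.12 (cv2) and the standard library are available. Lean on these libraries where they do the work, as an engineer would, in place of code of your own. Each camera call takes 0.05 s, during which the arm holds its last target.

## Task

Weigh the tray of plaster dental models that has the wire handle: take the sprung hand scale by its T handle out of its stand, hook it under the top of the tray's wire handle and lift gently straight up until the tray hangs roughly level just clear of the bench, never more than 1.5 cm above it, and keep it hanging still for 2 s so that the scale can be read. Then set the tray gently down again where it was, unhook the scale and hang it back upright in its stand. Do not snatch, drop or drag the tray, touch it with the gripper or arm, or disturb the other things on the bench.

Things in the scene. Friction and masses are not known exactly. Their poses are not given: they have to be found in the camera images.
- scale_handle (a point): centre of the bar of the hand scale's T handle; the scale hangs upright in its stand, this point 142 mm above the bench. The bar is 80 mm long along the point's y, 16 mm thick along x, 20 mm high, flat-sided; a 12 mm neck, 24 mm long, leads down to a black collar, 64 (y) x 22 x 8 mm, and the grey case. The scale weighs 0.18 kg; z is up, the hook's mouth faces +x
- hook_seat (a point): where a load's bar rests in the scale's hook: 126 mm below scale_handle plus the stretch. The hook is a J of 5 mm rod in the point's xz plane, mouth open to its +x: the back is 14 mm to -x of this point, the tip 13 mm to +x with its end 9.5 mm above it, the lowest point 7.5 mm below. A 5 mm bar enters over the tip, its centre 13 to 28 mm above this point; the scale's case begins 34 mm above
- stretch (a joint): stretch of the scale's spring in m: 0 at rest, 0.070 at its stop. The load on the hook is 150 N per m of stretch (friction about 0.1 N)
- stand_seat (a point): seat of the stand, a fork of two level tines: midway between them, on their top, 100 mm above the bench. The scale hangs here by its collar's two ends, case and hook between and below the tines. The gap is 44 mm across y; along x the post stops the collar at -19 mm and 4 mm lips on the tine ends at +19 mm. The hook starts 8.5 mm above the bench. The stand is fixed
- carrier: the load: an open grey tray, 100 (x) x 130 (y) x 28 mm, with two plaster models up to 33 mm high and a stiff 5 mm steel wire handle fixed upright across its middle in the yz plane; origin under the tray's centre, z = 0 when it stands on the bench. Weight unknown, 0.35 to 0.85 kg, its centre below the handle's top
- bail_top (a point): peak of the wire handle (centre-line of the wire), 100 mm above the tray's underside; from the peak the wire slopes down 25 mm over 58 mm to each side along the carrier's y; the space below it, down to the models, is open along x
- corner0 (a point): the -x, -y corner of the tray's underside, 50 and 65 mm from the middle
- corner1 (a point): the -x, +y corner of the tray's underside, 50 and 65 mm from the middle
- corner2 (a point): the +x, -y corner of the tray's underside, 50 and 65 mm from the middle
- corner3 (a point): the +x, +y corner of the tray's underside, 50 and 65 mm from the middle
- plain_tray: bystander: a similar but smaller grey tray, 90 x 120 x 26 mm, with one plaster model and no wire handle; origin under its centre
- model: bystander: a loose plaster dental model, 60 x 52 x 28 mm; origin under its centre
- jar: bystander: a jar, 52 mm across, 70 mm tall; origin under its centre
- pot: bystander: a white cup, 64 mm across, 85 mm tall; origin under its centre
- mouse: bystander: a black computer mouse, 100 x 60 x 26 mm; origin under its centre
- box: bystander: a cardboard box, 90 x 130 x 50 mm; origin under its centre
- spatula: bystander: a spatula, 190 mm long, lying flat
- scale: the whole hand scale, grey case, black collar and handle; origin in the middle of its collar's underside, 42 mm below scale_handle

How it is judged:
By the outcome, as a careful person would: the job done as asked, in the order asked, and still so for the second after the job is handed in, with the robot touching nothing.
It also fails if it takes over 67 s, if anything falls off the work surface, if the arm or the gripper's body presses on something with over 40 N, if the wrist force passes 120 N, or if a joint passes its speed limit or range.

## Working session

There is one attempt and no reset: what is moved stays moved. The work goes in short steps, Python scripts to look and compute and a shell command to move; the robot and the scene stay as the last step left them, time stands still between calls to the robot, and variables do not carry over. Pictures are saved under pics/ and viewed, and the job is handed in when it is done.

```bash
mkdir -p pics; ls; python3 - <<'E'
from plant import bot
import cv2
for n in ("scene","top","wrist"):
    im=bot.capture(n); cv2.imwrite(f"pics/{n}0.png",im[:,:,::-1])
    print(n,bot.camera_params(n))
print(bot.get_obs())
E
```

```text
pics
scene {'fx': 361.0987696314456, 'fy': 361.0987696314456, 'cx': 258.1667258651417, 'cy': 190.79895245659924, 'k1': -0.043950611744949415, 'R': array([[ 0.26375155,  0.96450542, -0.01282231],
       [ 0.66530678, -0.19152622, -0.72158478],
       [-0.69842825,  0.18178834, -0.69220733]]), 't': array([-164.96901685, -348.82622309, 1702.887383  ])}
top {'fx': 497.03548186942527, 'fy': 497.03548186942527, 'cx': 264.17548125928334, 'cy': 194.36941246851373, 'k1': -0.14866536566071376, 'R': array([[ 0.02046615, -0.99971221, -0.01251573],
       [-0.99863418, -0.01983897, -0.04833413],
       [ 0.04807193,  0.01348785, -0.99875281]]), 't': array([ -17.87513421,  620.06742094, 1449.31842426])}
wrist {'fx': 329.8594683806625, 'fy': 329.8594683806625, 'cx': 255.436373991312, 'cy': 185.3954715224301, 'k1': 0.031061739078682975, 'T_tool_cam': array([[ 9.99999755e-01, -5.08366408e-04, -4.80185951e-04,
         5.14784345e-02],
       [ 6.31011463e-04,  9.51936183e-01,  3.06295781e-01,
        -8.49248991e+01],
       [ 3.01395896e-04, -3.06296009e-01,  9.51936271e-01,
        -1.58400511e+02],
       [ 0.00000000e+00,  0.00000000e+00,  0.00000000e+00,
         1.00000000e+00]])}
{'time': 0.15, 'joint_positions': array([-1.38001808e+00,  3.42554191e-01,  1.52477608e+00,  4.21677693e-05,
        1.27541768e+00, -1.46001047e-01]), 'dq': array([-1.53364656e-04, -1.24800394e-03, -3.53493276e-03, -5.78325255e-05,
        6.38275421e-04,  1.18638078e-03]), 'tau': array([ 8.69168762e-04, -4.31471372e+01, -2.44353604e+01,  7.17989914e-02,
        5.36622538e-02, -8.59308784e-05]), 'tool_pos': array([ 173.46109808, -495.19898187,  226.21653547]), 'tcp_rot': array([-3.14138468e+00,  1.13713494e-03, -1.23402922e+00]), 'contact_force': array([ 0.04535726,  0.28901996, -0.55451386]), 'moment': array([ 0.02771708, -0.01948099,  0.00798568]), 'grip_width': 91.9701944377044}
```

View pics/scene0.png

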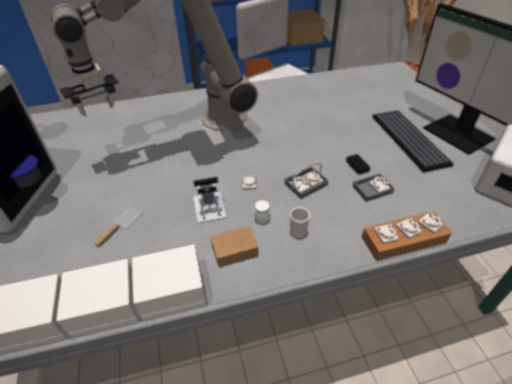

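View pics/top0.png

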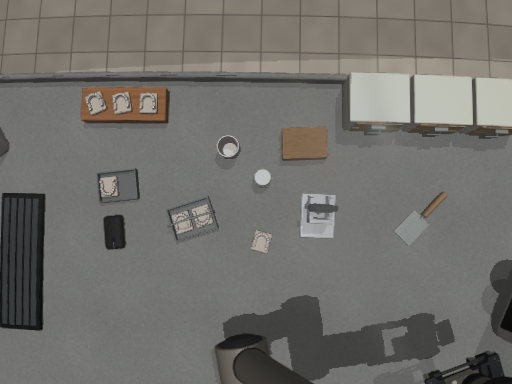

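View pics/wrist0.png

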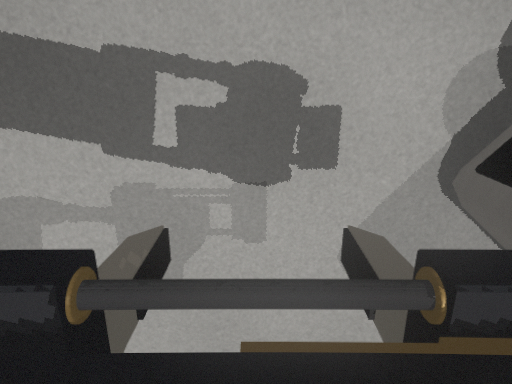

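The top view shows the stand and scale at about (318,213) and the handled tray at about (194,219). The scene view shows the stand at (209,200) and the tray at (306,181). I'll enlarge both.

```bash
cat > h.py <<'E'
import numpy as np, cv2
from plant import bot
from scipy.spatial.transform import Rotation as Ro
def ray(name,u,v,obs=None):
    p=bot.camera_params(name)
    K=np.array([[p['fx'],0,p['cx']],[0,p['fy'],p['cy']],[0,0,1]])
    xd=np.array([(u-p['cx'])/p['fx'],(v-p['cy'])/p['fy']]); x=xd.copy()
    for _ in range(20): x=xd/(1+p['k1']*(x@x))
    d=np.array([x[0],x[1],1.])
    if name=='wrist':
        T=p['T_tool_cam']; R=Ro.from_euler('xyz',obs['tcp_rot']).as_matrix()
        o=R@T[:3,3]+obs['tool_pos']; d=R@T[:3,:3]@d
    else:
        o=-p['R'].T@p['t']; d=p['R'].T@d
    return o,d/np.linalg.norm(d)
def onz(name,u,v,z,obs=None):
    o,d=ray(name,u,v,obs); return o+d*(z-o[2])/d[2]
def two(a,b):
    (o1,d1),(o2,d2)=a,b
    A=np.c_[d1,-d2]; s=np.linalg.lstsq(A,o2-o1,rcond=None)[0]
    p,q=o1+d1*s[0],o2+d2*s[1]; return (p+q)/2,np.linalg.norm(p-q)
def proj(name,X,obs=None):
    p=bot.camera_params(name); X=np.asarray(X,float)
    if name=='wrist':
        T=p['T_tool_cam']; R=Ro.from_euler('xyz',obs['tcp_rot']).as_matrix()
        c=T[:3,:3].T@(R.T@(X-obs['tool_pos'])-T[:3,3])
    else: c=p['R']@X+p['t']
    x=c[:2]/c[2]; x=x*(1+p['k1']*(x@x)); return np.array([p['fx']*x[0]+p['cx'],p['fy']*x[1]+p['cy']])
def crop(src,dst,x0,y0,x1,y1,s):
    im=cv2.imread(src)[y0:y1,x0:x1]; cv2.imwrite(dst,cv2.resize(im,None,fx=s,fy=s,interpolation=cv2.INTER_CUBIC))
E
python3 - <<'E'
from h import *
crop('pics/top0.png','pics/t1.png',290,180,350,245,9)
crop('pics/top0.png','pics/t2.png',155,185,230,250,9)
crop('pics/scene0.png','pics/s1.png',180,165,240,230,9)
crop('pics/scene0.png','pics/s2.png',270,150,340,210,9)
E
```

```text
(no output)
```

View pics/t1.png

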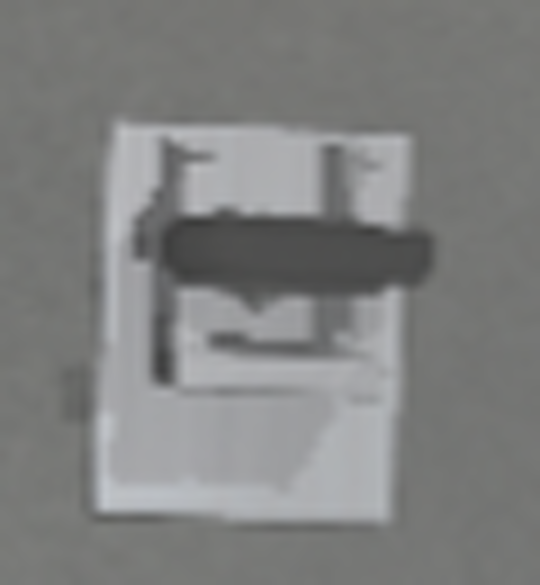

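View pics/t2.png

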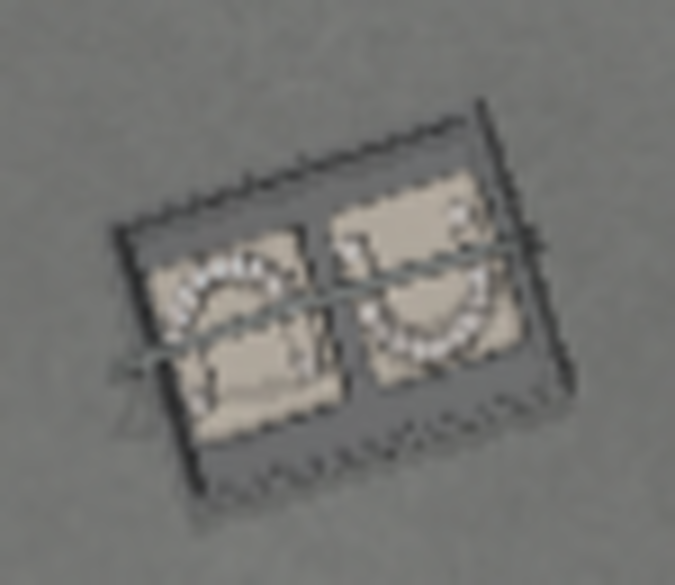

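View pics/s1.png

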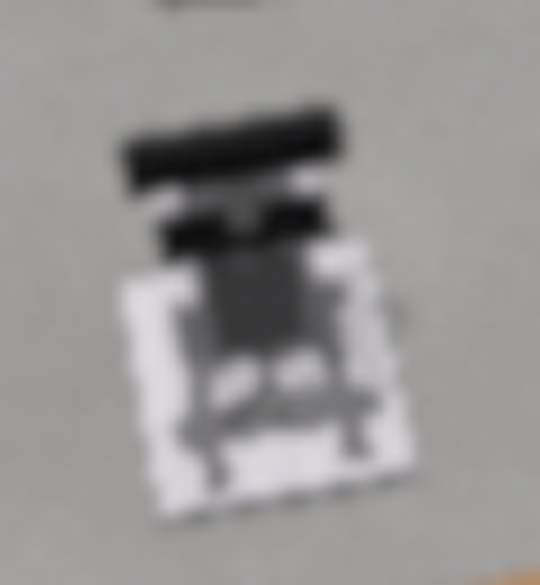

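View pics/s2.png

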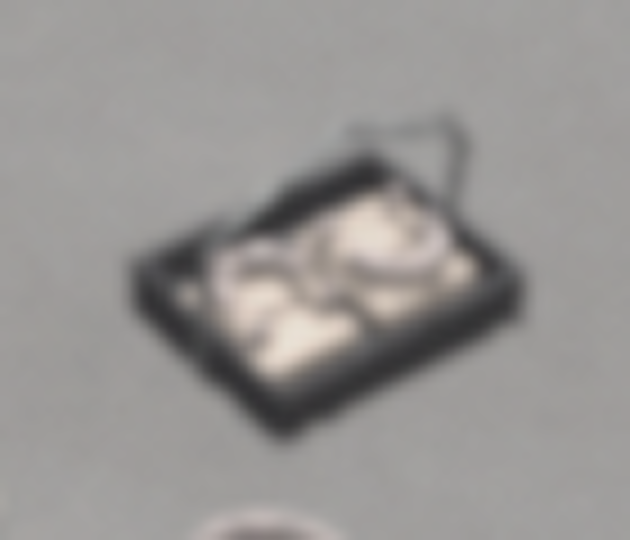

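```bash
python3 - <<'E'
from h import *
f=lambda x,y:(290+x/9-.5,180+y/9-.5)
print('bar L,R', onz('top',*f(163,247),147), onz('top',*f(432,257),147))
print('plate corners',[onz('top',*f(*p),3).round(1) for p in ((112,120),(413,133),(390,523),(97,512))])
g=lambda x,y:(155+x/9-.5,185+y/9-.5)
print('bail ends',[onz('top',*g(*p),75).round(1) for p in ((148,358),(525,243))],'peak100',onz('top',*g(335,296),100))
print('tray top corners',[onz('top',*g(*p),28).round(1) for p in ((120,228),(482,100),(572,392),(200,492))])
print('two', two(ray('top',*f(300,252)),ray('scene',180+232/9-.5,165+150/9-.5)))
E
```

```text
bar L,R [ 582.55885395 -124.09722897  147.        ] [ 581.12918543 -204.40714726  147.        ]
plate corners [array([ 627.7, -117.3,    3. ]), array([ 625.4, -216.9,    3. ]), array([ 496.6, -211.3,    3. ]), array([ 498.5, -114.6,    3. ])]
bail ends [array([527.1, 256.8,  75. ]), array([566., 138.,  75.])] peak100 [548.0749702  193.78329371 100.        ]
tray top corners [array([568.6, 276.7,  28. ]), array([612.8, 158.7,  28. ]), array([518.6, 127. ,  28. ]), array([483.2, 248. ,  28. ])]
two (array([ 582.14072797, -164.85258162,  140.32600265]), np.float64(1.6084584676267113))
```

```bash
cat >> h.py <<'E'
def to(tgt,yaw,roll=np.pi,pitch=0.):
    o=bot.get_obs(); R=Ro.from_euler('xyz',o['tcp_rot']).as_matrix()
    d=R.T@(np.array(tgt)-o['tool_pos'])/200
    rv=(Ro.from_matrix(R).inv()*Ro.from_euler('xyz',[roll,pitch,yaw])).as_rotvec()/(np.pi/4)
    print('t',round(o['time'],2),'pos',o['tool_pos'].round(1),'rot',o['tcp_rot'].round(4),'F',o['contact_force'].round(2),'M',o['moment'].round(2),'w',round(o['grip_width'],1))
    print('shares',d.round(4),'turn',rv.round(4))
E
python3 -m inch '[[[-0.036,-0.1,-0.037,0,0,-0.09,-1],[-0.072,-0.2,-0.075,0,0,-0.18,-1],[-0.11,-0.3,-0.11,0,0,-0.27,-1],[-0.15,-0.42,-0.15,0,0,-0.36,-1],[-0.19,-0.54,-0.19,0,0,-0.45,-1],[-0.23,-0.66,-0.23,0,0,-0.54,-1],[-0.27,-0.78,-0.27,0,0,-0.63,-1],[-0.31,-0.89,-0.31,0,0,-0.72,-1],[-0.34,-0.96,-0.35,0,0,-0.81,-1],[-0.36,-1,-0.37,0,0,-0.9,-1]]]'
python3 -c "
from h import *
to([582,-164.5,310],-0.026)"
```

```text
time: 1.4
tool_pos: [339.7, -359.9, 301.6]
tcp_rot: [3.142, -0.001, -0.521]
contact_force: [0.2, 0.2, 0.2]
grip_width: 91.7
t 1.4 pos [ 339.7 -359.9  301.6] rot [ 3.1416e+00 -9.0000e-04 -5.2090e-01] F [0.16 0.22 0.25] M [-0.    0.01  0.03] w 91.7
shares [ 0.5646 -1.4504 -0.0416] turn [ 3.000e-04 -1.100e-03 -6.302e-01]
```

```bash

python3 -m inch '[[[0.06,-0.15,0,0,0,-0.1,-1],[0.12,-0.3,-0.01,0,0,-0.2,-1],[0.18,-0.45,-0.02,0,0,-0.3,-1],[0.25,-0.62,-0.03,0,0,-0.4,-1],[0.31,-0.78,-0.03,0,0,-0.5,-1],[0.37,-0.9,-0.04,0,0,-0.6,-1],[0.4,-1,-0.04,0,0,-0.63,-1],[0.5,-1,-0.04,0,0,-0.63,-1],[0.56,-1,-0.04,0,0,-0.63,-1],[0.56,-1,-0.04,0,0,-0.63,-1]]]'
python3 -c "
from h import *
o=bot.get_obs();im=bot.capture('wrist');cv2.imwrite('pics/w1.png',im[:,:,::-1])
np.save('o1.npy',o,allow_pickle=True)
to([582,-164.5,310],-0.026)"
```

```text
time: 2.65
tool_pos: [536.0, -245.1, 308.2]
tcp_rot: [-3.141, 0.001, -0.033]
contact_force: [-1.1, -0.0, 0.3]
grip_width: 91.7
t 2.7 pos [ 535.6 -244.9  308.4] rot [-3.1412e+00  8.0000e-04 -3.2700e-02] F [ 0.38  0.12 -0.28] M [-0.   -0.06  0.03] w 91.5
shares [ 0.2186 -0.4096 -0.008 ] turn [-0.0005  0.0011 -0.0086]
```

View pics/w1.png

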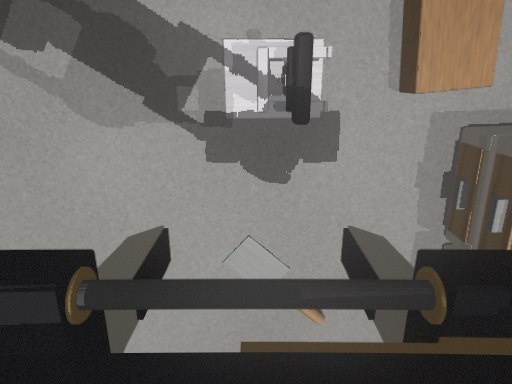

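```bash
python3 - <<'E'
from h import *
o=np.load('o1.npy',allow_pickle=True).item()
crop('pics/w1.png','pics/w1c.png',215,25,345,135,6)
im=cv2.imread('pics/w1.png')
m=((im.max(2)<45)).astype(np.uint8); m[:, :285]=0; m[:,320:]=0; m[128:]=0;m[:25]=0
n,l,s,c=cv2.connectedComponentsWithStats(m); print(s[1:],c[1:])
E
```

```text
[[292 106   1   1   1]
 [295 113   1   1   1]
 [292 115   2   2   2]
 [293 118   1   1   1]
 [296 121   1   1   1]
 [299 123   1   1   1]
 [301 122   1   1   1]] [[292.  106. ]
 [295.  113. ]
 [292.5 115.5]
 [293.  118. ]
 [296.  121. ]
 [299.  123. ]
 [301.  122. ]]
```

View pics/w1c.png

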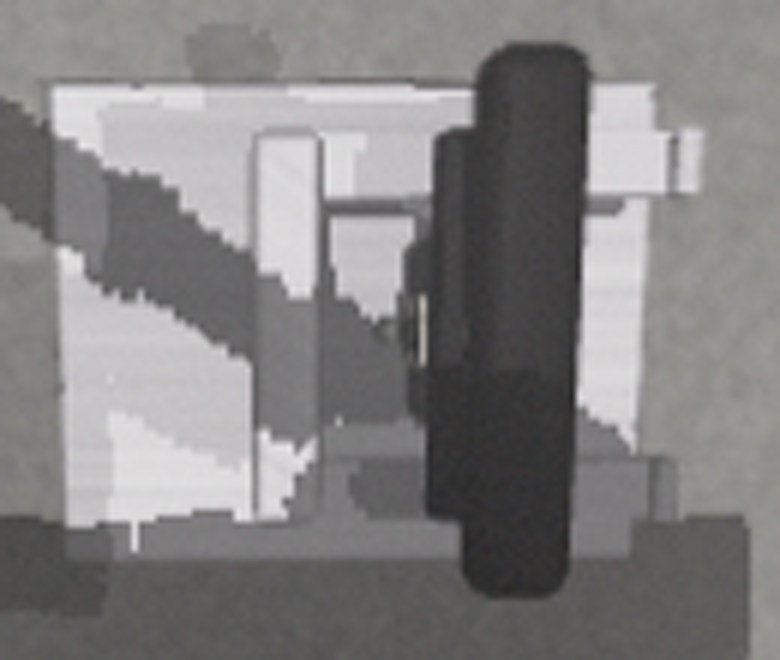

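```bash
python3 - <<'E'
from h import *
o=np.load('o1.npy',allow_pickle=True).item()
g=lambda x,y:(215+x/6-.5,25+y/6-.5)
P=lambda x,y,z:onz('wrist',*g(x,y),z,o).round(1)
print('bar ends',P(534,43,150),P(517,598,150),'left/right mid',P(471,320,152),P(580,320,152))
print('lip inner',P(668,162,102),P(648,490,102),'tine inner',P(610,200,100),P(610,456,100))
print('post face',P(322,162,100),P(320,490,100), 'outer', P(255,134,100),P(255,520,100))
a=two(ray('wrist',*g(534,320),o),ray('top',290+300/9-.5,180+252/9-.5)); print(a)
E
```

```text
bar ends [ 583.3 -123.7  150. ] [ 581.7 -203.3  150. ] left/right mid [ 574.1 -161.4  152. ] [ 590.5 -162.   152. ]
lip inner [ 612.9 -137.3  102. ] [ 611.3 -191.5  102. ] tine inner [ 603.6 -142.8  100. ] [ 604.8 -185.4  100. ]
post face [ 554.2 -135.   100. ] [ 552.7 -189.6  100. ] outer [ 542.8 -130.2  100. ] [ 540.8 -194.4  100. ]
(array([ 580.98366589, -161.96614128,  172.4900116 ]), np.float64(0.8078926789044573))
```

```bash
python3 -c "
from h import *
to([582.5,-163.9,123],-0.02)"
python3 -m inch '[[[0.08,-0.14,0.05,0,0,-0.01,-1],[0.16,-0.28,0.12,0,0,-0.016,-1],[0.231,-0.4,0.22,0,0,-0.016,-1],[0.231,-0.407,0.36,0,0,-0.016,-1],[0.231,-0.407,0.5,0,0,-0.016,-1],[0.231,-0.407,0.62,0,0,-0.016,-1],[0.231,-0.407,0.72,0,0,-0.016,-1],[0.231,-0.407,0.8,0,0,-0.016,-1],[0.231,-0.407,0.85,0,0,-0.016,-1],[0.231,-0.407,0.85,0,0,-0.016,-1]]]'
python3 -c "
from h import *
o=bot.get_obs();im=bot.capture('wrist');cv2.imwrite('pics/w2.png',im[:,:,::-1])
np.save('o2.npy',o,allow_pickle=True)
to([582.5,-163.9,123],-0.02)"
```

```text
t 2.7 pos [ 535.6 -244.9  308.4] rot [-3.1412e+00  8.0000e-04 -3.2700e-02] F [ 0.38  0.12 -0.28] M [-0.   -0.06  0.03] w 91.5
shares [ 0.2218 -0.4123  0.927 ] turn [-0.0005  0.0011 -0.0162]
time: 3.95
tool_pos: [584.4, -165.1, 138.3]
tcp_rot: [-3.141, 0.001, -0.02]
contact_force: [-0.4, -0.3, -0.5]
grip_width: 92.1
t 4.0 pos [ 584.8 -165.2  139. ] rot [ 3.1414e+00 -3.0000e-04 -1.9800e-02] F [ 0.71 -0.27 -0.01] M [-0.02 -0.13 -0.04] w 91.7
shares [-0.0117 -0.0062  0.0801] turn [ 0.0002 -0.0004  0.0002]
```

View pics/w2.png

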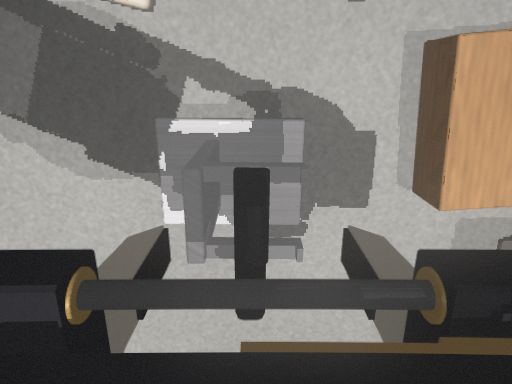

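```bash

python3 -m inch '[[[-0.004,-0.003,0.03,0,0,0,-1],[-0.009,-0.006,0.06,0,0,0,-1],[-0.009,-0.006,0.08,0,0,0,-1],[-0.009,-0.006,0.08,0,0,0,-1],[-0.009,-0.006,0.08,0,0,0,1],[-0.009,-0.006,0.08,0,0,0,1],[-0.009,-0.006,0.08,0,0,0,1],[-0.009,-0.006,0.08,0,0,0,1],[-0.009,-0.006,0.08,0,0,0,1],[-0.009,-0.006,0.08,0,0,0,1]]]'
python3 -c "
from h import *
to([583,-163.9,123],-0.02)"
```

```text
time: 5.25
tool_pos: [582.9, -163.9, 122.7]
tcp_rot: [3.141, -0.0, -0.02]
contact_force: [0.6, -0.2, 0.4]
grip_width: 36.5
t 5.25 pos [ 582.9 -163.9  122.7] rot [ 3.1415 -0.     -0.0198] F [ 0.57 -0.22  0.39] M [-0.03 -0.06 -0.01] w 36.5
shares [ 0.0003  0.0002 -0.0014] turn [ 0.0001 -0.      0.0003]
```

```bash

python3 -m inch '[[[0,0,0,0,0,0,1],[0,0,0,0,0,0,1],[0,0,0,0,0,0,1],[0,0,0,0,0,0,1],[0,0,0,0,0,0,1],[0,0,-0.01,0,0,0,1],[0,0,-0.03,0,0,0,1],[0,0,-0.06,0,0,0,1],[0,0,-0.1,0,0,0,1],[0,0,-0.15,0,0,0,1]]]'
python3 -c "
from h import *
to([583,-163.9,260],-0.02)"
```

```text
time: 6.5
tool_pos: [583.0, -163.9, 153.5]
tcp_rot: [3.141, -0.0, -0.02]
contact_force: [-0.4, 0.8, -2.2]
grip_width: 15.6
t 6.5 pos [ 583.  -163.9  153.5] rot [ 3.1415e+00 -2.0000e-04 -1.9800e-02] F [-0.38  0.84 -2.17] M [-0.   -0.11 -0.01] w 15.6
shares [ 3.000e-04  2.000e-04 -5.327e-01] turn [ 0.0002 -0.0003  0.0003]
```

```bash

python3 -m inch '[[[0,0,-0.07,0,0,0,1],[0,0,-0.15,0,0,0,1],[0,0,-0.24,0,0,0,1],[0,0,-0.33,0,0,0,1],[0,0,-0.42,0,0,0,1],[0,0,-0.49,0,0,0,1],[0,-0.05,-0.53,0,0,0,1],[-0.02,-0.15,-0.54,0,0,-0.06,1],[-0.04,-0.28,-0.54,0,0,-0.1,1],[-0.06,-0.42,-0.54,0,0,-0.14,1]]]'
python3 -m inch '[[[-0.03,-0.14,0,0,0,-0.03,1],[-0.06,-0.28,0,0,0,-0.06,1],[-0.09,-0.42,0,0,0,-0.1,1],[-0.12,-0.55,0,0,0,-0.14,1],[-0.15,-0.67,0,0,0,-0.18,1],[-0.17,-0.77,0,0,0,-0.22,1],[-0.18,-0.85,0,0,0,-0.26,1],[-0.18,-0.9,0,0,0,-0.27,1],[-0.18,-0.9,0,0,0,-0.27,1],[-0.18,-0.9,0,0,0,-0.27,1]]]'
python3 -c "
from h import *
o=bot.get_obs();im=bot.capture('wrist');cv2.imwrite('pics/w3.png',im[:,:,::-1])
im=bot.capture('top');cv2.imwrite('pics/top3.png',im[:,:,::-1])
np.save('o3.npy',o,allow_pickle=True)
to([530,110,260],0.31)"
```

```text
time: 7.75
tool_pos: [571.7, -77.5, 260.1]
tcp_rot: [-3.141, 0.001, 0.094]
contact_force: [-0.1, 1.5, -1.6]
grip_width: 15.6
time: 9.0
tool_pos: [520.8, 95.9, 260.6]
tcp_rot: [3.141, 0.0, 0.302]
contact_force: [0.6, 0.2, -1.4]
grip_width: 15.8
t 9.1 pos [520.7  95.8 260.6] rot [3.1413e+00 1.0000e-04 3.0130e-01] F [ 0.68 -0.21 -1.15] M [-0.02 -0.13  0.03] w 16.3
shares [ 0.0655 -0.0542  0.0031] turn [ 0.0003  0.0002 -0.0111]
```

View pics/w3.png

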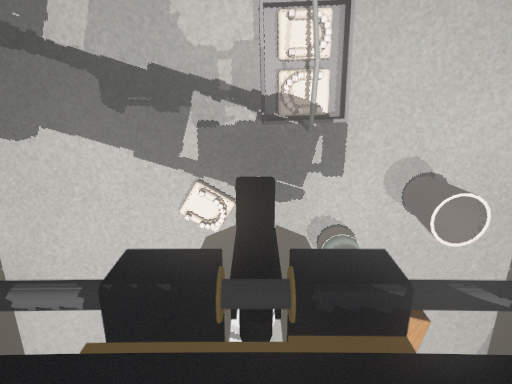

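```bash
python3 - <<'E'
from h import *
crop('pics/w3.png','pics/w3c.png',245,0,365,135,5)
E
```

```text
(no output)
```

View pics/w3c.png

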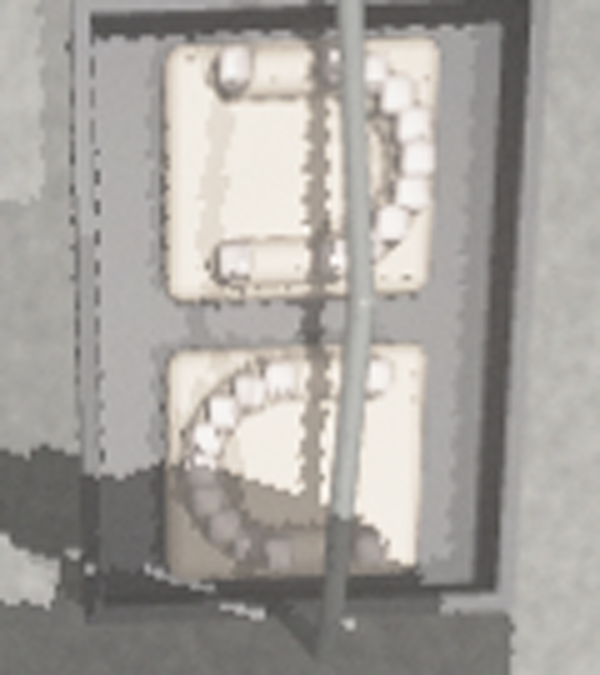

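```bash
python3 - <<'E'
from h import *
o=np.load('o3.npy',allow_pickle=True).item()
g=lambda x,y:(245+x/5-.5,0+y/5-.5)
P=lambda x,y,z:onz('wrist',*g(x,y),z,o).round(1)
pk=P(362,303,100);print('peak',pk)
for q in (P(333,580,75),P(325,640,75)): print('near',q)
a,b,c,d=P(75,3,28),P(92,610,28),P(508,605,28),P(530,20,28)
print('rim L far, L near, R near, R far',a,b,c,d,'width',np.linalg.norm(b-c),'yawL',np.degrees(np.arctan2(-(a-b)[0],(a-b)[1])),'yawR',np.degrees(np.arctan2(-(d-c)[0],(d-c)[1])), 'yaw near edge',np.degrees(np.arctan2((c-b)[1],(c-b)[0])))
crop('pics/top3.png','pics/top3c.png',155,185,230,250,9)
g=lambda x,y:(155+x/9-.5,185+y/9-.5)
A,B,C,D=[onz('top',*g(*p),28) for p in ((120,228),(482,100),(572,392),(200,492))]
print((A+C)/2,(B+D)/2, np.linalg.norm(A-B),np.linalg.norm(B-C),np.linalg.norm(A-D))
print('tri',two(ray('wrist',245+362/5-.5,303/5-.5,o),ray('top',*g(325,298))))
print(proj('top',pk), proj('scene',pk))
# line of wire through the top
E
```

```text
peak [545.7 207.6 100. ]
near [562.6 158.8  75. ]
near [565.2 146.9  75. ]
rim L far, L near, R near, R far [478.7 251.4  28. ] [520.1 133.3  28. ] [612.6 163.   28. ] [570.8 276.3  28. ] width 97.15111939653603 yawL 19.31813450163844 yawR 20.250633509282515 yaw near edge 17.800841737167787
[543.56095742 201.85371019  28.        ] [547.97376066 203.36451821  28.        ] 125.9488398029798 99.37758454322851 90.04920629518587
tri (array([549.03720063, 206.61508399,  66.3154662 ]), np.float64(9.156229933007252))
[186.78233778 218.13007717] [307.90265943 163.48961066]
```

View pics/top3c.png

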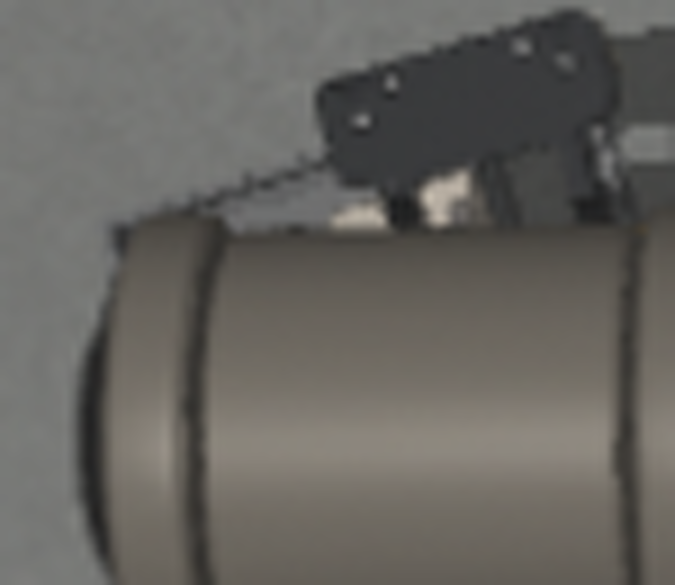

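```bash
python3 -c "
from h import *
to([494,188.2,187],0.33)
g=lambda x,y:(270+x/9-.5,150+y/9-.5)
t=lambda x,y:(155+x/9-.5,185+y/9-.5)
print(onz('scene',*g(345,128),100),onz('scene',*g(455,118),75),onz('scene',*g(215,230),75))
"
```

```text
t 9.1 pos [520.7  95.8 260.6] rot [3.1413e+00 1.0000e-04 3.0130e-01] F [ 0.68 -0.21 -1.15] M [-0.02 -0.13  0.03] w 16.3
shares [ 0.0097 -0.4811  0.368 ] turn [ 0.0003  0.0002 -0.0366]
[546.8534577  206.89288857 100.        ] [525.51150408 265.42990461  75.        ] [563.99804538 147.71633238  75.        ]
```

```bash

python3 -m inch '[[[0.005,-0.06,0,0,0,-0.01,1],[0.01,-0.14,0,0,0,-0.02,1],[0.015,-0.23,0,0,0,-0.025,1],[0.02,-0.32,0.02,0,0,-0.025,1],[0.025,-0.4,0.06,0,0,-0.025,1],[0.028,-0.46,0.13,0,0,-0.025,1],[0.028,-0.488,0.21,0,0,-0.025,1],[0.028,-0.488,0.29,0,0,-0.025,1],[0.028,-0.488,0.35,0,0,-0.025,1],[0.028,-0.488,0.368,0,0,-0.025,1]]]'
python3 -c "
from h import *
o=bot.get_obs();im=bot.capture('wrist');cv2.imwrite('pics/w4.png',im[:,:,::-1])
np.save('o4.npy',o,allow_pickle=True)
crop('pics/w4.png','pics/w4c.png',205,90,365,290,4)
to([497,190.6,187],0.32)"
```

```text
time: 10.35
tool_pos: [496.4, 191.2, 185.9]
tcp_rot: [-3.142, 0.002, 0.322]
contact_force: [-0.7, 0.7, -1.1]
grip_width: 15.7
t 10.4 pos [496.5 191.1 186.1] rot [3.1416e+00 1.5000e-03 3.2170e-01] F [ 0.12  0.48 -2.41] M [ 0.01 -0.1   0.06] w 16.1
shares [ 0.0015  0.0034 -0.0047] turn [0.     0.0019 0.0022]
```

View pics/w4.png

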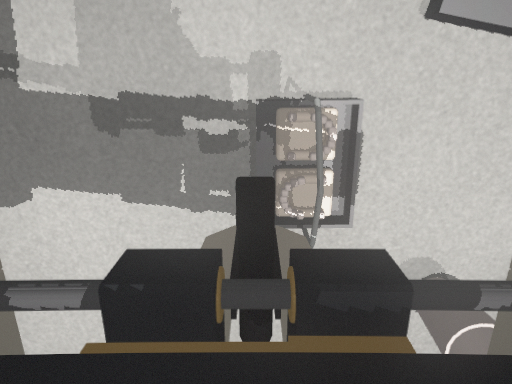

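View pics/w4c.png

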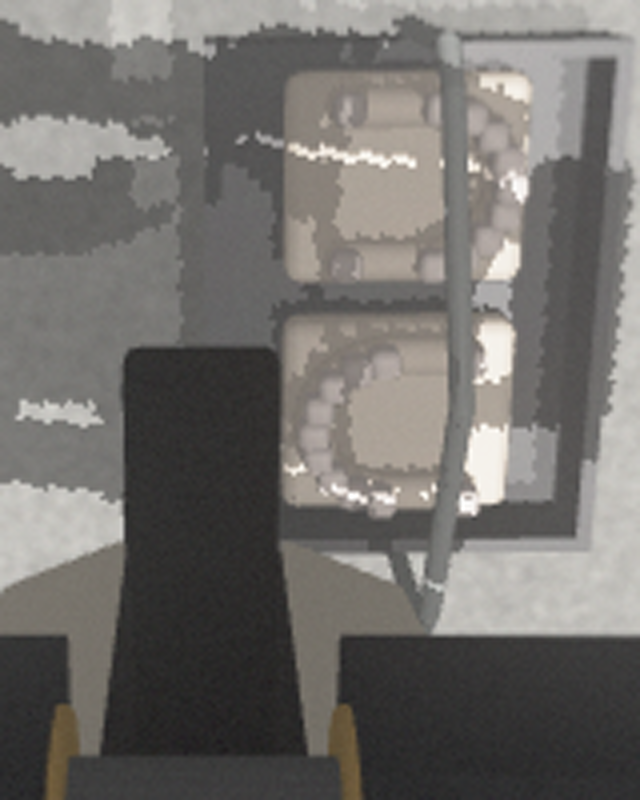

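```bash
python3 - <<'E'
from h import *
o=np.load('o4.npy',allow_pickle=True).item()
P=lambda x,y,z:onz('wrist',205+x/4-.5,90+y/4-.5,z,o)
R=Ro.from_euler('xyz',o['tcp_rot']).as_matrix()
for n,q in (('peak',P(462,400,100)),('far',P(451,45,75)),('near',P(432,615,75)),('peak-',P(462,370,100)),('bar top far end',P(202,349,o['tool_pos'][2]+29)),('bar far L',P(124,360,o['tool_pos'][2]+29)),('bar far R',P(278,360,o['tool_pos'][2]+29))): print(n,q.round(1),(R.T@(q-o['tool_pos'])).round(1))
crop('pics/w4.png','pics/w4d.png',290,150,350,240,8)
E
```

```text
peak [544.9 208.9 100. ] [51.8 -1.5 85.8]
far [522.7 270.6  75. ] [ 50.3 -67.  110.8]
near [565.1 152.4  75. ] [ 53.2  58.5 110.8]
peak- [542.6 214.6 100. ] [51.4 -7.6 85.8]
bar top far end [482.8 235.  214.9] [  0.9 -45.8 -29. ]
bar far L [475.6 231.3 214.9] [ -7.1 -44.7 -29. ]
bar far R [490.5 236.3 214.9] [  8.7 -44.7 -29. ]
```

View pics/w4d.png

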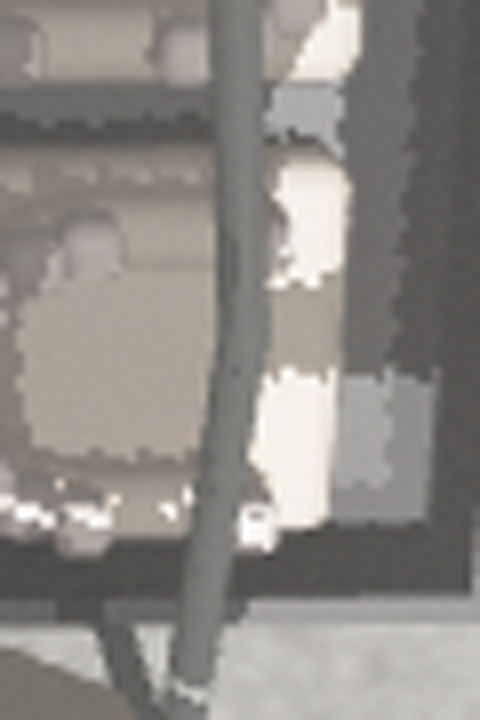

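```bash

python3 -m inch '[[[0.02,0,-0.002,0,0,0,1],[0.05,-0.001,-0.002,0,0,0,1],[0.09,-0.002,-0.002,0,0,0,1],[0.13,-0.003,-0.002,0,0,0,1],[0.17,-0.003,-0.002,0,0,0,1],[0.205,-0.003,-0.002,0,0,0,1],[0.235,-0.003,-0.002,0,0,0,1],[0.253,-0.003,-0.002,0,0,0,1],[0.26,-0.003,-0.002,0,0,0,1],[0.26,-0.003,-0.002,0,0,0,1]]]'
python3 -c "
from h import *
o=bot.get_obs();im=bot.capture('scene');cv2.imwrite('pics/s5.png',im[:,:,::-1])
im=bot.capture('wrist');cv2.imwrite('pics/w5.png',im[:,:,::-1])
np.save('o5.npy',o,allow_pickle=True)
crop('pics/s5.png','pics/s5c.png',265,120,345,210,7)
crop('pics/w5.png','pics/w5c.png',205,60,345,290,3)
to([545.7,208,187],0.32)"
```

```text
time: 11.65
tool_pos: [545.9, 208.2, 187.5]
tcp_rot: [3.142, 0.0, 0.322]
contact_force: [-0.4, -1.4, -0.6]
grip_width: 15.4
t 11.75 pos [545.8 208.2 187.5] rot [3.1415e+00 2.0000e-04 3.2190e-01] F [ 0.84  0.28 -0.96] M [ 0.02 -0.23 -0.01] w 15.6
shares [-0.0008  0.0009  0.0026] turn [0.0001 0.0002 0.0025]
```

View pics/s5c.png

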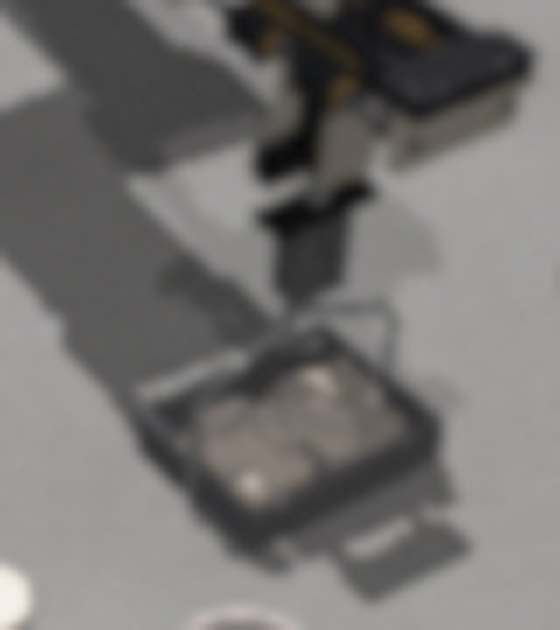

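View pics/w5c.png

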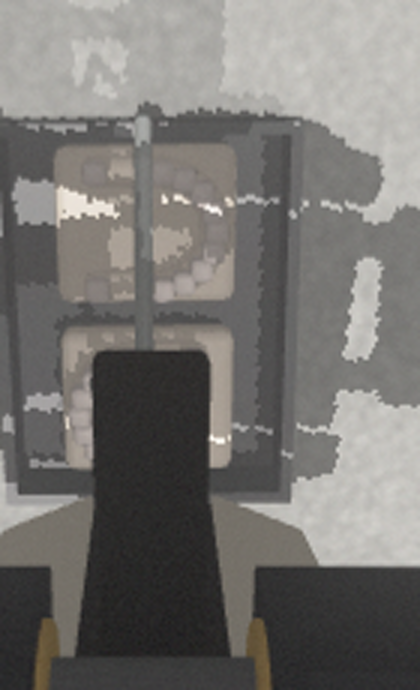

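```bash
python3 - <<'E'
from h import *
o=np.load('o5.npy',allow_pickle=True).item()
P=lambda x,y,z:onz('wrist',205+x/3-.5,60+y/3-.5,z,o)
R=Ro.from_euler('xyz',o['tcp_rot']).as_matrix()
for q in (P(143,125,75),P(146,335,94)): print(q.round(1),(R.T@(q-o['tool_pos'])).round(1))
A=[P(8,490,28),P(291,500,28),P(300,118,28)]
for q in A: print('rim',q.round(1),(R.T@(q-o['tool_pos'])).round(1))
E
```

```text
[523.7 271.2  75. ] [ -1.1 -66.7 112.5]
[541.  221.6  94. ] [ -0.4 -14.3  93.5]
rim [518.3 135.5  28. ] [-49.2  60.2 159.5]
rim [613.7 163.1  28. ] [ 50.1  64.2 159.5]
rim [569.9 285.5  28. ] [ 47.3 -65.7 159.4]
```

```bash
cat >> h.py <<'E'
def F(n=5,name='wrist',save=None):
    L=[];M=[];Z=[]
    for i in range(n):
        im=bot.capture(name); o=bot.get_obs(); L.append(o['contact_force']); M.append(o['moment']);Z.append(o['tool_pos'])
    if save: cv2.imwrite(save,im[:,:,::-1])
    print('F mean',np.mean(L,0).round(2),'sdz',np.std(L,0).round(2)[2],'M',np.mean(M,0).round(3),'pos',np.mean(Z,0).round(2),'w',round(o['grip_width'],1),'t',round(o['time'],2))
E
python3 -c "
from h import *
F(6)"
python3 -m inch '[[[0,-0.002,-0.015,0,0,0,1],[0,-0.004,-0.035,0,0,0,1],[0,-0.004,-0.055,0,0,0,1],[0,-0.004,-0.075,0,0,0,1],[0,-0.004,-0.092,0,0,0,1],[0,-0.004,-0.11,0,0,0,1],[0,-0.004,-0.128,0,0,0,1],[0,-0.004,-0.146,0,0,0,1],[0,-0.004,-0.164,0,0,0,1],[0,-0.004,-0.18,0,0,0,1]]]'
python3 -c "
from h import *
F(6)"
```

```text
F mean [ 0.03  0.51 -1.96] sdz 0.38 M [ 0.006 -0.127 -0.006] pos [545.86 208.22 187.53] w 15.8 t 12.05
time: 13.3
tool_pos: [545.6, 208.9, 223.5]
tcp_rot: [3.141, 0.001, 0.322]
contact_force: [0.7, -0.3, -4.5]
grip_width: 15.6
F mean [-0.08  0.09 -4.42] sdz 0.55 M [-0.126 -0.089 -0.005] pos [545.64 208.97 223.5 ] w 15.4 t 13.6
```

```bash

python3 -m inch '[[[0,0,0.02,0,0,0,1],[0,0,0.05,0,0,0,1],[0,0,0.08,0,0,0,1],[0,0,0.105,0,0,0,1],[0,0.01,0.105,0,0,0,1],[0,0.02,0.105,0,0,0,1],[0,0.02,0.08,0,0,0,1],[0,0.02,0.05,0,0,0,1],[0,0.02,0.02,0,0,0,1],[0,0.02,0,0,0,0,1]]]'
python3 -c "
from h import *
F(6)"
```

```text
time: 14.85
tool_pos: [546.8, 205.3, 223.8]
tcp_rot: [-3.142, 0.0, 0.322]
contact_force: [-0.6, 0.7, -4.9]
grip_width: 15.7
F mean [-0.46 -0.21 -4.48] sdz 0.71 M [-0.004  0.008  0.011] pos [546.89 205.25 223.55] w 15.4 t 15.15
```

```bash

python3 -m inch '[[[0,0,-0.006,0,0,0,1],[0,0,-0.014,0,0,0,1],[0,0,-0.023,0,0,0,1],[0,0,-0.033,0,0,0,1],[0,0,-0.043,0,0,0,1],[0,0,-0.053,0,0,0,1],[0,0,-0.063,0,0,0,1],[0,0,-0.072,0,0,0,1],[0,0,-0.077,0,0,0,1],[0,0,-0.08,0,0,0,1]]]'
python3 -c "
from h import *
F(5,save='pics/w6.png')"
```

```text
time: 16.4
tool_pos: [547.0, 205.2, 239.5]
tcp_rot: [3.141, 0.0, 0.322]
contact_force: [0.5, -0.5, -6.2]
grip_width: 15.7
F mean [ 0.03 -0.17 -5.98] sdz 0.28 M [ 0.027 -0.131 -0.015] pos [546.95 205.22 239.48] w 15.7 t 16.65
```

```bash
python3 -c "
from h import *
F(5,'scene','pics/s6.png'); F(3,'wrist')
crop('pics/s6.png','pics/s6c.png',265,110,345,210,6)
crop('pics/w6.png','pics/w6c.png',205,30,345,250,3)
"
```

```text
F mean [ 0.15 -0.06 -6.18] sdz 0.5 M [-0.    -0.141  0.011] pos [546.96 205.21 239.44] w 15.8 t 16.9
F mean [-0.44 -0.11 -6.27] sdz 0.55 M [-0.015 -0.145 -0.031] pos [546.97 205.21 239.47] w 15.7 t 17.05
```

View pics/s6c.png

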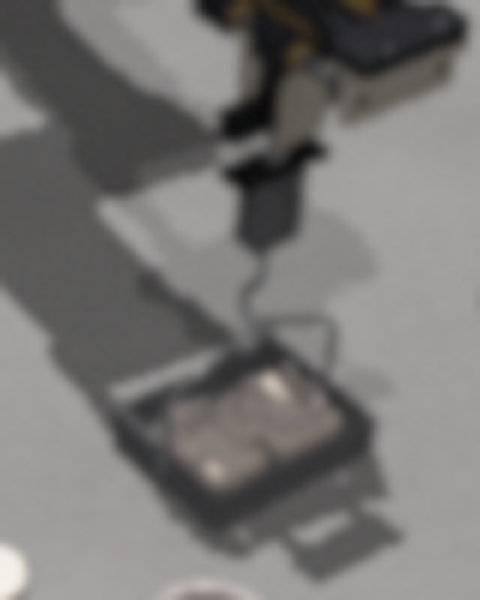

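View pics/w6c.png

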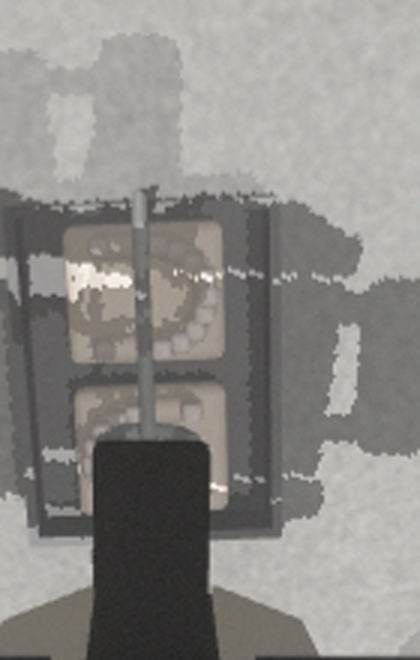

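```bash

python3 -m inch '[[[0,0,-0.004,0,0,0,1],[0,0,-0.008,0,0,0,1],[0,0,-0.012,0,0,0,1],[0,0,-0.016,0,0,0,1],[0,0,-0.02,0,0,0,1],[0,0,-0.02,0,0,0,1],[0,0,-0.02,0,0,0,1],[0,0,-0.02,0,0,0,1],[0,0,-0.02,0,0,0,1],[0,0,-0.02,0,0,0,1]]]'
python3 -c "
from h import *
F(6,'wrist','pics/w7.png');F(5,'scene','pics/s7.png')
"
python3 - <<'E'
from h import *
a,b,c=[cv2.imread(f'pics/{n}.png',0)[155:207,280:335].astype(np.float32) for n in('s5','s6','s7')]
T=cv2.imread('pics/s5.png',0)[:,:]
def ecc(p,q):
    W=np.eye(2,3,dtype=np.float32); cc,W=cv2.findTransformECC(p,q,W,cv2.MOTION_TRANSLATION); return W[:,2],cc
print(ecc(a,b),ecc(b,c),ecc(a,c))
print(proj('scene',[546,206,38])-proj('scene',[546,206,28]))
E
```

```text
time: 18.3
tool_pos: [547.0, 205.2, 243.5]
tcp_rot: [3.141, 0.0, 0.322]
contact_force: [-0.1, 0.2, -6.5]
grip_width: 15.7
F mean [ 0.34  0.17 -6.24] sdz 0.7 M [-0.004 -0.129  0.007] pos [546.98 205.21 243.49] w 15.8 t 18.6
F mean [ 0.07  0.19 -6.32] sdz 0.74 M [ 0.024 -0.12  -0.028] pos [546.98 205.2  243.48] w 15.5 t 18.85
(array([-0.5759249,  0.0418963], dtype=float32), 0.9244653613415513) (array([-0.05370077, -0.47170874], dtype=float32), 0.9658413125340731) (array([-0.6071656 , -0.39353704], dtype=float32), 0.9050945385228774)
[ 0.21221872 -2.01648127]
```

```bash
python3 - <<'E'
from h import *
L=[]
for n in('s5','s6','s7'):
    im=cv2.imread(f'pics/{n}.png')[160:210,278:338]; L.append(cv2.resize(im,None,fx=6.5,fy=6.5,interpolation=cv2.INTER_CUBIC))
im=cv2.imread('pics/scene0.png')[160:210,278:338]; L.insert(0,cv2.resize(im,None,fx=6.5,fy=6.5,interpolation=cv2.INTER_CUBIC))
o=np.vstack([np.hstack(L[:2]),np.hstack(L[2:])])
for k in range(0,o.shape[0],65): cv2.line(o,(0,k),(o.shape[1],k),(0,0,255),1)
for k in range(0,o.shape[1],65): cv2.line(o,(k,0),(k,o.shape[0]),(0,0,255),1)
cv2.imwrite('pics/cmp.png',o)
crop('pics/w7.png','pics/w7c.png',195,60,315,230,4)
E
```

```text
(no output)
```

View pics/cmp.png

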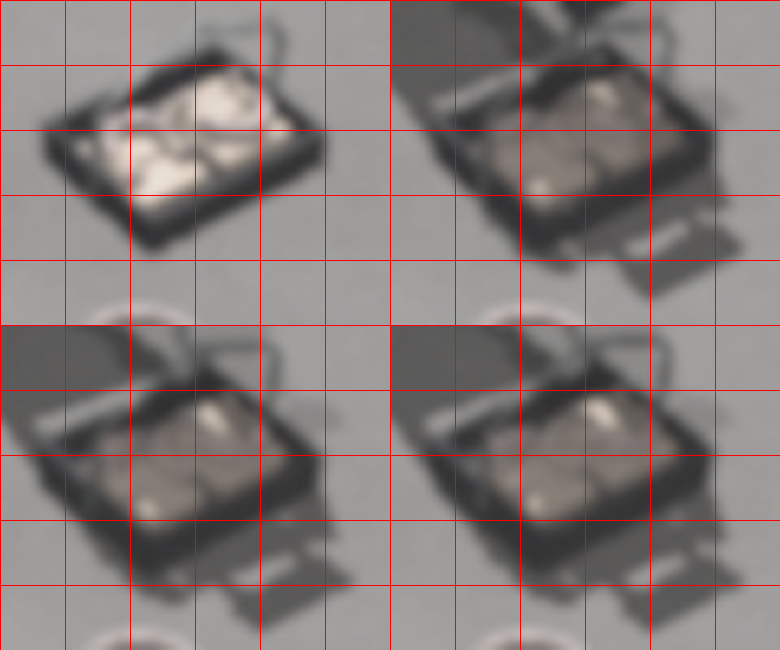

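View pics/w7c.png

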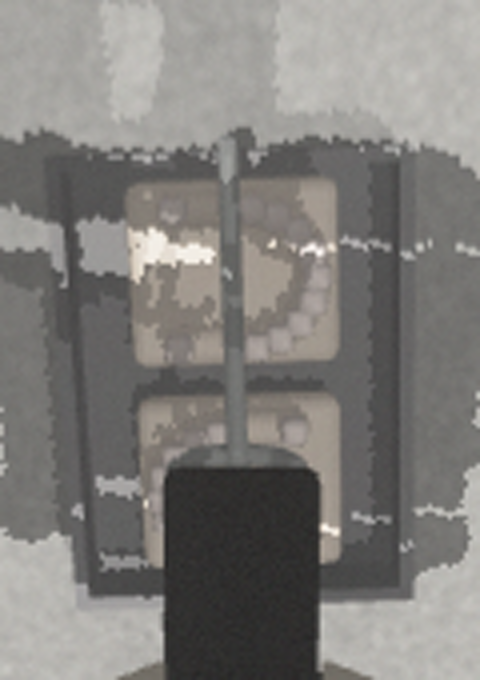

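```bash
python3 - <<'E'
from h import *
for n in('scene0','s5','s6','s7'):
    g=cv2.imread(f'pics/{n}.png',0).astype(float)
    out=[]
    for u in range(311,319):
        col=g[157:172,u]; bg=np.median(np.r_[g[155:159,u]]); w=np.clip(bg-col-12,0,None); k=np.argmax(w[:12]); s=slice(max(0,k-1),k+2); out.append(round(157+(w[s]*np.arange(15)[s]).sum()/max(w[s].sum(),1e-6),2))
    # right tray corner: lower dark boundary, vertical position at columns 322..326
    print(n,out)
    # front lower-right edge: dark->light threshold crossing
E
```

```text
scene0 [np.float64(168.2), np.float64(168.27), np.float64(168.43), np.float64(168.68), np.float64(164.22), np.float64(164.0), np.float64(163.86), np.float64(163.56)]
s5 [np.float64(157.0), np.float64(157.0), np.float64(157.0), np.float64(157.0), np.float64(164.0), np.float64(163.59), np.float64(163.5), np.float64(163.45)]
s6 [np.float64(168.14), np.float64(168.26), np.float64(168.48), np.float64(162.86), np.float64(162.84), np.float64(162.74), np.float64(162.71), np.float64(163.0)]
s7 [np.float64(168.0), np.float64(168.03), np.float64(168.16), np.float64(168.48), np.float64(161.92), np.float64(161.91), np.float64(161.9), np.float64(161.95)]
```

```bash

for i in 1 2; do python3 -m inch '[[[0,0,0,0,0,0,1],[0,0,0,0,0,0,1],[0,0,0,0,0,0,1],[0,0,0,0,0,0,1],[0,0,0,0,0,0,1],[0,0,0,0,0,0,1],[0,0,0,0,0,0,1],[0,0,0,0,0,0,1],[0,0,0,0,0,0,1],[0,0,0,0,0,0,1]]]'; done
python3 -c "
from h import *
F(6,'scene','pics/s8.png')
crop('pics/s8.png','pics/s8c.png',270,130,340,210,7)
"
```

```text
time: 20.1
tool_pos: [547.0, 205.2, 243.5]
tcp_rot: [3.142, -0.0, 0.322]
contact_force: [0.5, 1.1, -6.0]
grip_width: 15.8
time: 21.35
tool_pos: [547.0, 205.2, 243.5]
tcp_rot: [3.141, 0.0, 0.322]
contact_force: [-0.3, 0.2, -6.1]
grip_width: 15.7
F mean [ 0.28 -0.32 -6.29] sdz 0.52 M [ 0.006 -0.134  0.001] pos [546.98 205.2  243.48] w 15.7 t 21.65
```

View pics/s8c.png

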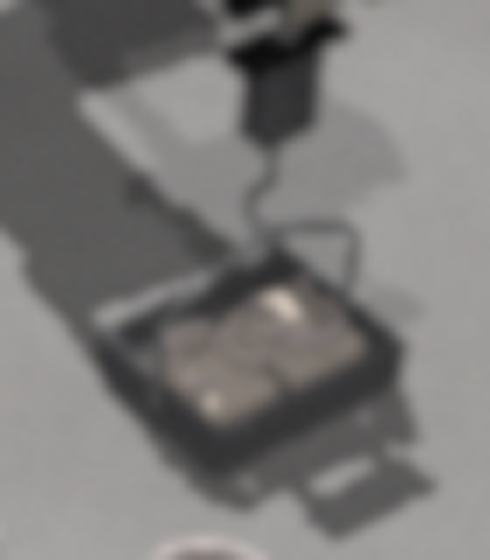

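```bash
python3 - <<'E'
from h import *
o=bot.get_obs()
R=Ro.from_euler('xyz',o['tcp_rot']).as_matrix()
P=lambda x,y,z:onz('wrist',195+x/4-.5,60+y/4-.5,z,o)
Q=[P(x,y,35) for x,y in((80,605),(412,598),(408,152),(48,155))]
for q in Q: print(q.round(1),(R.T@(q-o['tool_pos'])).round(1))
print(np.mean(Q,0)); w=P(232,300,90),P(228,150,82);print(*[(R.T@(q-o['tool_pos'])).round(1) for q in w])
o=np.load('o5.npy',allow_pickle=True).item()
P=lambda x,y,z:onz('wrist',205+x/3-.5,60+y/3-.5,z,o)
Q=[P(x,y,28) for x,y in((8,498),(291,500),(300,118),(0,118))];print(np.mean(Q,0),[q.round(1) for q in Q])
E
crop() { :; }; python3 -c "
from h import *
crop('pics/w5.png','pics/w5d.png',195,80,315,250,4)"
```

```text
[523.1 126.9  35. ] [-47.4  66.7 208.5]
[616.7 160.3  35. ] [ 52.   64.6 208.5]
[570.1 280.7  35. ] [ 45.8 -64.3 208.5]
[478.6 249.4  35. ] [-50.8 -63.6 208.5]
[547.13187043 204.32390393  35.        ]
[ -1.2 -33.6 153.5] [ -2.1 -67.4 161.5]
[546.08714986 209.35232226  28.        ] [array([519.1, 132.6,  28. ]), array([613.7, 163.1,  28. ]), array([569.9, 285.5,  28. ]), array([481.6, 256.1,  28. ])]
```

View pics/w5d.png

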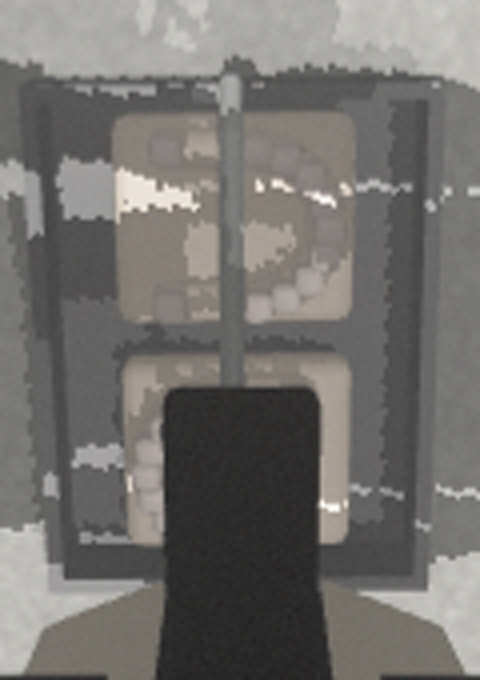

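```bash
python3 - <<'E'
from h import *
o=np.load('o5.npy',allow_pickle=True).item()
P=lambda x,y,z:onz('wrist',195+x/4-.5,80+y/4-.5,z,o)
Q=[P(x,y,28) for x,y in((48,588),(428,590),(440,80),(22,82))];print(np.mean(Q,0),[q.round(1) for q in Q])
for n,dv in(('scene0',0),('s5',0),('s6',-1),('s7',-2),('s8',-2)):
    g=cv2.imread(f'pics/{n}.png',0).astype(float); out=[];out2=[];out3=[]
    for v in range(167,172):
        r=g[v+dv,316:326]; bg=np.median(g[v+dv,324:330]); w=np.clip(bg-r-6,0,None); k=np.argmax(w);s=slice(max(0,k-1),k+2); out.append(round(316+(w[s]*np.arange(10)[s]).sum()/w[s].sum(),2))
    # right tray corner: last dark crossing at half level
    for v in range(178,184):
        r=g[v+dv,318:340]; lo=r.min(); k=np.argmin(r); hi=r[k:k+6].max(); t=(lo+hi)/2; j=k+np.argmax(r[k:]>t); out2.append(round(318+j-1+(t-r[j-1])/(r[j]-r[j-1]),2))
    print(n,out,out2)
E
```

```text
[545.21771587 208.06929151  28.        ] [array([518.8, 131.3,  28. ]), array([614. , 162.2,  28. ]), array([570.2, 285. ,  28. ]), array([477.9, 253.8,  28. ])]
scene0 [np.float64(320.7), np.float64(320.19), np.float64(320.09), np.float64(316.3), np.float64(316.41)] [np.float64(325.52), np.float64(326.31), np.float64(327.29), np.float64(327.81), np.float64(327.72), np.float64(327.51)]
s5 [np.float64(320.19), np.float64(320.03), np.float64(319.97), np.float64(316.41), np.float64(316.44)] [np.float64(325.73), np.float64(326.98), np.float64(327.42), np.float64(327.62), np.float64(327.62), np.float64(327.46)]
s6 [np.float64(319.88), np.float64(319.83), np.float64(319.79), np.float64(319.14), np.float64(316.39)] [np.float64(324.54), np.float64(325.46), np.float64(326.18), np.float64(326.84), np.float64(326.9), np.float64(326.76)]
s7 [np.float64(319.93), np.float64(319.9), np.float64(319.84), np.float64(319.81), np.float64(316.41)] [np.float64(324.5), np.float64(325.6), np.float64(326.27), np.float64(327.05), np.float64(327.12), np.float64(326.92)]
s8 [np.float64(319.94), np.float64(319.9), np.float64(319.84), np.float64(319.81), np.float64(316.4)] [np.float64(324.13), np.float64(325.62), np.float64(326.24), np.float64(327.06), np.float64(327.17), np.float64(326.92)]
```

```bash

python3 -m inch '[[[0,-0.002,0,0,0,0,1],[0,-0.005,0,0,0,0,1],[0,-0.008,0.002,0,0,0,1],[0,-0.01,0.005,0,0,0,1],[0,-0.01,0.01,0,0,0,1],[0,-0.01,0.016,0,0,0,1],[0,-0.01,0.022,0,0,0,1],[0,-0.01,0.028,0,0,0,1],[0,-0.01,0.034,0,0,0,1],[0,-0.01,0.04,0,0,0,1]]]'
python3 -m inch '[[[0,0,0.006,0,0,0,1],[0,0,0.014,0,0,0,1],[0,0,0.024,0,0,0,1],[0,0,0.034,0,0,0,1],[0,0,0.045,0,0,0,1],[0,0,0.056,0,0,0,1],[0,0,0.067,0,0,0,1],[0,0,0.078,0,0,0,1],[0,0,0.086,0,0,0,1],[0,0,0.09,0,0,0,1]]]'
python3 -c "
from h import *
F(6,'scene','pics/s9.png')
"
```

```text
time: 22.9
tool_pos: [546.4, 207.1, 235.4]
tcp_rot: [3.141, -0.0, 0.322]
contact_force: [-1.9, -0.4, -6.3]
grip_width: 15.9
time: 24.15
tool_pos: [546.4, 207.1, 217.5]
tcp_rot: [3.142, -0.0, 0.322]
contact_force: [-0.5, 0.9, -3.2]
grip_width: 16.2
F mean [-0.51  0.78 -3.35] sdz 0.52 M [ 0.15  -0.009  0.004] pos [546.36 207.13 217.52] w 15.6 t 24.45
```

```bash

python3 -m inch '[[[0,0,0.012,0,0,0,1],[0,0,0.028,0,0,0,1],[0,0,0.046,0,0,0,1],[0,0,0.064,0,0,0,1],[0,0,0.082,0,0,0,1],[0,0,0.1,0,0,0,1],[0,0,0.117,0,0,0,1],[0,0,0.131,0,0,0,1],[0,0,0.142,0,0,0,1],[0,0,0.147,0,0,0,1]]]'
python3 -c "
from h import *
o=bot.get_obs();im=bot.capture('wrist');cv2.imwrite('pics/w10.png',im[:,:,::-1])
np.save('o10.npy',o,allow_pickle=True)
F(4,'scene','pics/s10.png')
crop('pics/w10.png','pics/w10c.png',195,80,315,250,4)
R=Ro.from_euler('xyz',o['tcp_rot']).as_matrix()
P=lambda x,y,z:R.T@(onz('wrist',195+x/4-.5,80+y/4-.5,z,o)-o['tool_pos'])
for n in('s5','s10'):
    g=cv2.imread(f'pics/{n}.png',0).astype(float); out2=[];dv=0
    for v in range(178,184):
        r=g[v+dv,318:340]; lo=r.min(); k=np.argmin(r); hi=r[k:k+6].max(); t=(lo+hi)/2; j=k+np.argmax(r[k:]>t); out2.append(round(318+j-1+(t-r[j-1])/(r[j]-r[j-1]),2))
    print(n,out2)
"
```

```text
time: 25.7
tool_pos: [546.3, 207.1, 188.0]
tcp_rot: [3.141, 0.0, 0.322]
contact_force: [-0.5, -0.3, -1.9]
grip_width: 15.8
F mean [-0.2   0.01 -1.94] sdz 0.38 M [-0.027 -0.137  0.019] pos [546.38 207.12 188.13] w 15.7 t 25.95
s5 [np.float64(325.73), np.float64(326.98), np.float64(327.42), np.float64(327.62), np.float64(327.62), np.float64(327.46)]
s10 [np.float64(325.5), np.float64(326.89), np.float64(327.5), np.float64(327.61), np.float64(327.62), np.float64(327.49)]
```

View pics/w10c.png

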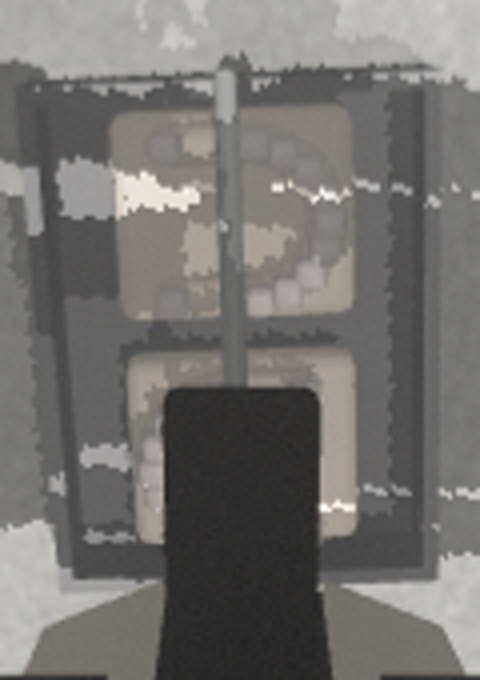

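```bash

python3 -m inch '[[[-0.015,0,0.004,0,0,0,1],[-0.04,0,0.004,0,0,0,1],[-0.075,0,0.004,0,0,0,1],[-0.115,0,0.004,0,0,0,1],[-0.155,0,0.004,0,0,0,1],[-0.195,0,0.004,0,0,0,1],[-0.23,0,0.004,0,0,0,1],[-0.255,0,0.004,0,0,0,1],[-0.27,0,0.004,0,0,0,1],[-0.275,0,0.004,0,0,0,1]]]'
python3 -c "
from h import *
F(3,'scene','pics/s11.png')
crop('pics/s11.png','pics/s11c.png',255,110,345,210,6)
to([583,-163.9,262],-0.02)
g=cv2.imread('pics/s11.png',0).astype(float)
for v in range(178,184):
        r=g[v,318:340]; lo=r.min(); k=np.argmin(r); hi=r[k:k+6].max(); t=(lo+hi)/2; j=k+np.argmax(r[k:]>t); print(round(318+j-1+(t-r[j-1])/(r[j]-r[j-1]),2))
"
```

```text
time: 27.2
tool_pos: [494.1, 189.7, 187.3]
tcp_rot: [3.142, -0.0, 0.322]
contact_force: [-0.1, -0.4, -1.4]
grip_width: 15.5
F mean [-0.17 -0.07 -1.57] sdz 0.47 M [ 0.005 -0.123 -0.006] pos [494.21 189.71 187.3 ] w 15.7 t 27.35
t 27.35 pos [494.3 189.7 187.3] rot [ 3.1415e+00 -2.0000e-04  3.2190e-01] F [ 0.14 -0.55 -1.36] M [ 0.01 -0.18 -0.05] w 15.7
shares [-0.1385  1.8177 -0.3734] turn [ 1.000e-04 -2.000e-04  4.353e-01]
325.66
326.42
327.39
327.94
327.74
327.55
```

View pics/s11c.png

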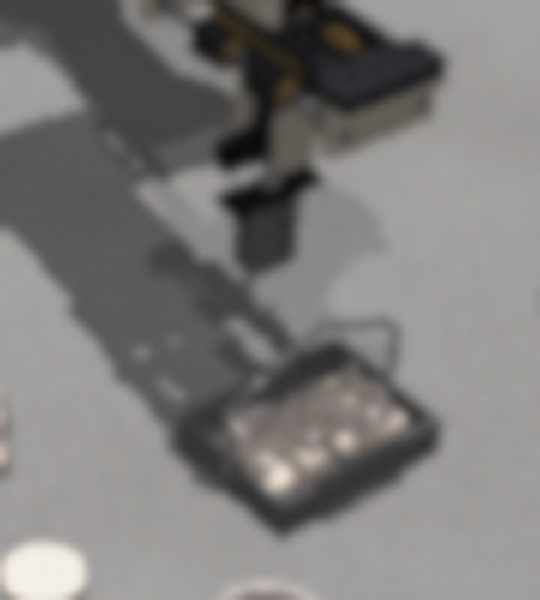

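```bash

python3 -m inch '[[[0,0,-0.06,0,0,0,1],[0,0,-0.14,0,0,0,1],[0,0.02,-0.22,0,0,0.02,1],[0,0.07,-0.3,0,0,0.04,1],[-0.01,0.15,-0.35,0,0,0.06,1],[-0.02,0.26,-0.375,0,0,0.09,1],[-0.03,0.4,-0.375,0,0,0.12,1],[-0.04,0.55,-0.375,0,0,0.15,1],[-0.05,0.69,-0.375,0,0,0.18,1],[-0.06,0.82,-0.375,0,0,0.2,1]]]'
python3 -c "
from h import *
to([583,-163.9,262],-0.02)"
```

```text
time: 28.6
tool_pos: [534.8, 28.7, 262.6]
tcp_rot: [3.141, -0.0, 0.163]
contact_force: [-0.2, -0.6, -1.5]
grip_width: 15.8
t 28.6 pos [534.8  28.7 262.6] rot [ 3.1413e+00 -1.0000e-04  1.6330e-01] F [-0.16 -0.64 -1.45] M [-0.   -0.17 -0.04] w 15.8
shares [0.0812 0.9892 0.0032] turn [ 3.000e-04 -1.000e-04  2.334e-01]
```

```bash

python3 -m inch '[[[0.01,0.14,0,0,0,0.03,1],[0.02,0.28,0,0,0,0.06,1],[0.03,0.42,0,0,0,0.1,1],[0.045,0.56,0,0,0,0.14,1],[0.06,0.69,0,0,0,0.18,1],[0.07,0.81,0,0,0,0.21,1],[0.08,0.9,0,0,0,0.23,1],[0.08,0.95,0,0,0,0.235,1],[0.08,0.97,0,0,0,0.235,1],[0.08,0.97,0,0,0,0.235,1]]]'
python3 -c "
from h import *
o=bot.get_obs();im=bot.capture('wrist');cv2.imwrite('pics/w12.png',im[:,:,::-1])
np.save('o12.npy',o,allow_pickle=True)
to([583,-163.9,224],-0.02)"
```

```text
time: 29.85
tool_pos: [582.2, -158.1, 262.3]
tcp_rot: [-3.141, 0.0, -0.019]
contact_force: [-0.1, 0.3, -1.8]
grip_width: 15.4
t 29.9 pos [ 582.2 -157.8  262.4] rot [-3.1414e+00  1.0000e-04 -1.9100e-02] F [-0.89 -0.07 -1.92] M [ 0.01 -0.09 -0.01] w 16.0
shares [0.0045 0.0303 0.1918] turn [-0.0003  0.0001  0.0011]
```

View pics/w12.png

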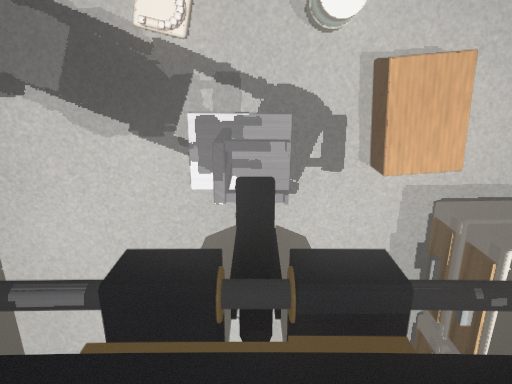

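```bash

python3 -m inch '[[[0.003,0.015,0,0,0,0,1],[0.004,0.03,0,0,0,0,1],[0.004,0.03,0.01,0,0,0,1],[0.004,0.03,0.03,0,0,0,1],[0.004,0.03,0.06,0,0,0,1],[0.004,0.03,0.09,0,0,0,1],[0.004,0.03,0.12,0,0,0,1],[0.004,0.03,0.14,0,0,0,1],[0.004,0.03,0.145,0,0,0,1],[0.004,0.03,0.145,0,0,0,1]]]'
python3 -c "
from h import *
o=bot.get_obs();im=bot.capture('scene');cv2.imwrite('pics/s13.png',im[:,:,::-1])
crop('pics/s13.png','pics/s13c.png',170,120,250,225,5)
to([583,-163.9,126],-0.02)"
```

```text
time: 31.15
tool_pos: [583.0, -164.4, 233.4]
tcp_rot: [3.141, -0.0, -0.02]
contact_force: [0.6, -0.4, -2.1]
grip_width: 15.8
t 31.2 pos [ 583.1 -164.4  233.5] rot [ 3.1414e+00 -4.0000e-04 -1.9800e-02] F [-0.14 -0.24 -0.95] M [ 0.01 -0.17 -0.01] w 15.8
shares [-5.000e-04 -2.800e-03  5.377e-01] turn [ 0.0003 -0.0005  0.0003]
```

View pics/s13c.png

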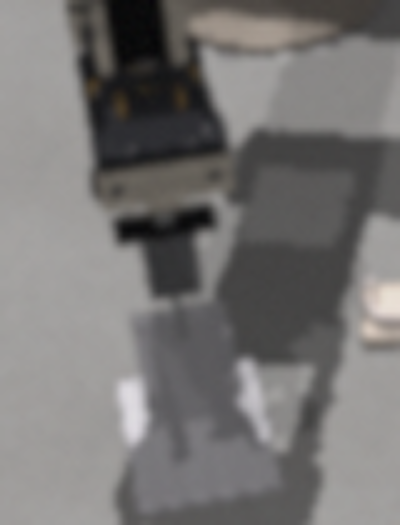

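Hook is above the fork and aligned. I'll descend to about 140 first and check the force.

```bash

python3 -m inch '[[[0,-0.002,0.03,0,0,0,1],[0,-0.002,0.08,0,0,0,1],[0,-0.002,0.14,0,0,0,1],[0,-0.002,0.2,0,0,0,1],[0,-0.002,0.26,0,0,0,1],[0,-0.002,0.32,0,0,0,1],[0,-0.002,0.37,0,0,0,1],[0,-0.002,0.42,0,0,0,1],[0,-0.002,0.45,0,0,0,1],[0,-0.002,0.465,0,0,0,1]]]'
python3 -c "
from h import *
F(3)
to([583,-163.9,122.7],-0.02)"
```

```text
time: 32.45
tool_pos: [583.0, -164.0, 140.0]
tcp_rot: [3.142, 0.0, -0.02]
contact_force: [-0.6, -0.3, -2.2]
grip_width: 15.8
F mean [-0.37  0.81 -1.65] sdz 0.52 M [ 0.002 -0.099  0.003] pos [ 582.96 -164.02  140.16] w 15.7 t 32.6
t 32.6 pos [ 583.1 -164.1  140.5] rot [ 3.1414e+00 -3.0000e-04 -1.9700e-02] F [-0.55  0.46 -1.46] M [ 0.   -0.07  0.01] w 15.7
shares [-0.0005 -0.0008  0.0889] turn [ 0.0003 -0.0004  0.0004]
```

```bash

python3 -m inch '[[[0,0,0.012,0,0,0,1],[0,0,0.027,0,0,0,1],[0,0,0.042,0,0,0,1],[0,0,0.056,0,0,0,1],[0,0,0.068,0,0,0,1],[0,0,0.077,0,0,0,1],[0,0,0.083,0,0,0,1],[0,0,0.087,0,0,0,1],[0,0,0.089,0,0,0,1],[0,0,0.089,0,0,0,1]]]'
python3 -c "
from h import *
F(5,'scene','pics/s14.png')
crop('pics/s14.png','pics/s14c.png',170,140,250,230,6)
to([583,-163.9,122.7],-0.02)"
```

```text
time: 33.85
tool_pos: [583.0, -164.1, 122.7]
tcp_rot: [3.141, -0.0, -0.02]
contact_force: [-0.4, 0.6, -0.6]
grip_width: 15.8
F mean [-0.76  0.64 -0.18] sdz 0.46 M [ 0.008 -0.     0.01 ] pos [ 582.99 -164.06  122.67] w 15.5 t 34.1
t 34.1 pos [ 583.  -164.1  122.7] rot [ 3.1415e+00 -2.0000e-04 -1.9800e-02] F [-0.15  0.74 -0.6 ] M [ 0.03  0.04 -0.  ] w 15.5
shares [ 0.     -0.0008 -0.0001] turn [ 0.0002 -0.0002  0.0002]
```

View pics/s14c.png

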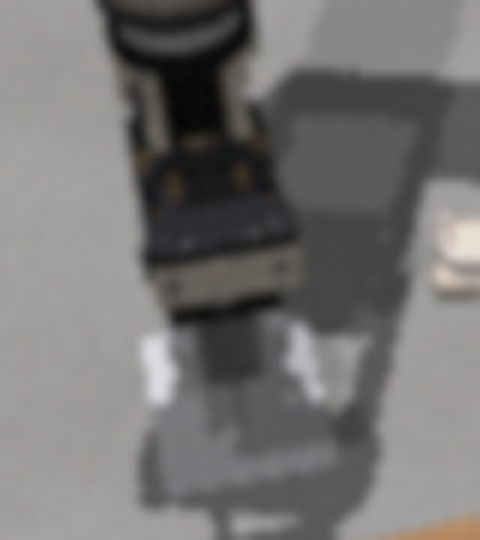

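```bash

python3 -m inch '[[[0,0,0.001,0,0,0,0.6],[0,0,0.001,0,0,0,0.4],[0,0,0.001,0,0,0,0.2],[0,0,0.001,0,0,0,0],[0,0,0.001,0,0,0,-0.2],[0,0,0.001,0,0,0,-0.4],[0,0,0.001,0,0,0,-0.6],[0,0,0.001,0,0,0,-0.8],[0,0,0.001,0,0,0,-1],[0,0,0.001,0,0,0,-1]]]'
python3 -m inch '[[[0,0,-0.02,0,0,0,-1],[0,0,-0.06,0,0,0,-1],[0,0,-0.12,0,0,0,-1],[0,0,-0.2,0,0,0,-1],[0,0,-0.3,0,0,0,-1],[0,0,-0.41,0,0,0,-1],[0,0,-0.53,0,0,0,-1],[0,0,-0.65,0,0,0,-1],[0,0,-0.77,0,0,0,-1],[0,0,-0.87,0,0,0,-1]]]'
python3 -m inch '[[[0,0.05,-0.05,0,0,0,-1],[0,0.15,-0.05,0,0,0,-1],[0,0.28,-0.05,0,0,0,-1],[0,0.42,-0.05,0,0,0,-1],[-0.05,0.56,-0.05,0,0,0,-1],[-0.1,0.7,-0.05,0,0,0,-1],[-0.15,0.8,-0.05,0,0,0,-1],[-0.2,0.87,-0.05,0,0,0,-1],[-0.2,0.9,-0.05,0,0,0,-1],[-0.2,0.9,-0.05,0,0,0,-1]]]'
python3 -c "
from h import *
for n in('scene','top'):
    im=bot.capture(n);cv2.imwrite(f'pics/{n}15.png',im[:,:,::-1])
F(3)
crop('pics/scene15.png','pics/s15c.png',180,150,240,230,7)
crop('pics/top15.png','pics/t15c.png',100,120,360,260,3)
"
```

```text
time: 35.35
tool_pos: [583.0, -164.0, 122.3]
tcp_rot: [3.142, 0.0, -0.02]
contact_force: [0.1, -0.2, -0.6]
grip_width: 91.5
time: 36.6
tool_pos: [583.0, -164.0, 298.7]
tcp_rot: [3.141, -0.002, -0.02]
contact_force: [0.2, 0.8, 0.2]
grip_width: 91.5
time: 37.85
tool_pos: [539.6, -343.1, 306.3]
tcp_rot: [-3.141, -0.0, -0.02]
contact_force: [-0.5, -0.9, -0.1]
grip_width: 92.0
F mean [ 0.13 -0.18 -0.38] sdz 0.73 M [-0.024 -0.062 -0.002] pos [ 539.85 -342.42  306.42] w 91.6 t 38.1
```

View pics/s15c.png

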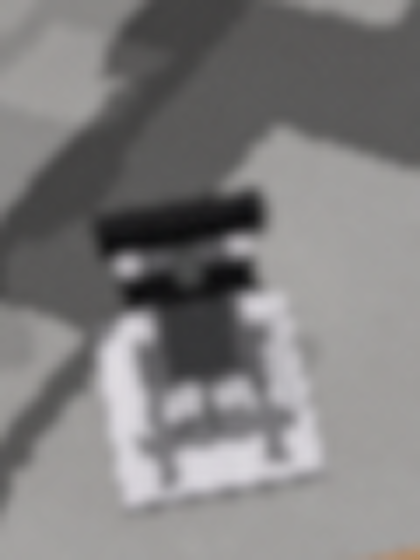

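View pics/t15c.png

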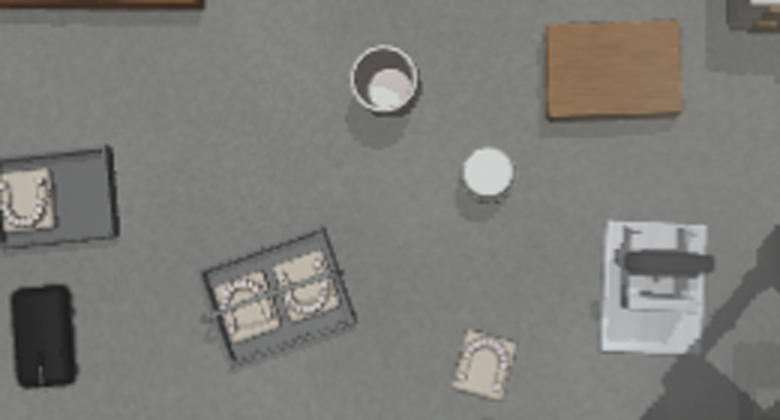

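View pics/scene15.png

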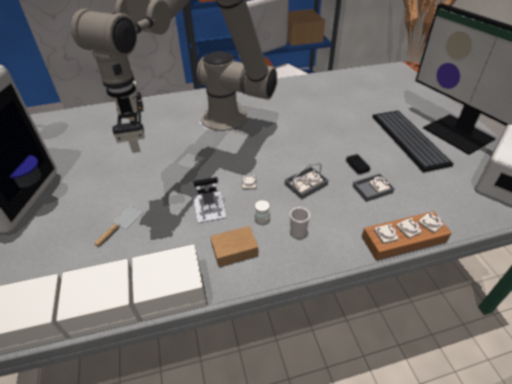

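The scale hangs upright in its stand as before, and everything else is in place. Last, I'll check how far the tray ended up from where it started.

```bash
python3 - <<'E'
from h import *
a,b=[cv2.imread(f'pics/{n}.png',0)[190:248,160:226].astype(np.float32) for n in('top0','top15')]
W=np.eye(2,3,dtype=np.float32); cc,W=cv2.findTransformECC(a,b,W,cv2.MOTION_EUCLIDEAN)
c=np.array([33,29,1.]); print('tray shift px',W@c-c[:2],'rot deg',np.degrees(np.arctan2(W[1,0],W[0,0])),cc, 'mm/px',np.linalg.norm(onz('top',194,219,28)-onz('top',195,219,28)))
bot.close_job()
E
```

```text
tray shift px [-0.05088522 -0.37071964] rot deg -1.5117763 0.9517930530585978 mm/px 2.950023262695707
the job is handed in; nothing more can be done
```

The tray has been weighed and set back down, and the scale hangs upright in its stand. I handed the job in at about 38 s.

- **Weighing:** The net load was about 4.4 N, so the tray weighs roughly 0.45 kg. The force stopped rising once the tray was clear of the bench.
- **Hang:** The tray hung still for over 3 s. The force put it about 7 mm above the bench and the scene image about 8–10 mm; both are below the 15 mm limit. It looked level apart from a possible tilt of about 2°.
- **Re-hooking:** My first light pull showed a sideways moment, so I unloaded the hook, moved it 4 mm along the wire and lifted again. The moment then vanished.
- **Set-down:** Comparing top views from before and after, the tray is back within about 1 mm but turned by about 1.5°. I did not correct that turn.
- **Scale return:** The wrist force dropped from about 1.7 N to near zero before I opened the gripper, so the stand was carrying the scale.
- **Disagreement:** The top camera and the wrist camera placed the tray about 5 mm apart in y. The scene camera agreed with the wrist, so I used that, and the correction above ended between the two.

The last pictures show the other things on the bench where they were and the arm clear of everything.

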